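# Clear the wire-craft table into its trays and carousel

## Task

Clear up after the wire-craft lesson: lay the two wire-wound bobbins flat in the divided tray, one in each bay, lay the screwdriver and the pliers flat on the floor of the undivided tray without piling them, and set the roll of tape down flat and centred on the white paper disc of the carousel without turning the carousel. Leave the jar and the vice where they stand.

Things in the scene. Friction and masses are not known exactly. Their poses are not given: they have to be found in the camera images.
- bobbin_long: The longer wire bobbin, lying flat on the table: a flat wooden stick 125 long, 20 wide, 7 thick (mm), wound in its middle 80 mm with dark green wire to a firm block 26 wide and 16 high. Origin at its centre, 8 above what it lies on; x along the stick, y across (grip the winding across y), z up. About 70 g. Does not roll.
- bobbin_short: The shorter wire bobbin, like the long one: stick 95 mm long, 20 wide, 7 thick, the middle 50 mm wound with dark green wire to a block 26 wide and 16 high. Origin at its centre, 8 above what it lies on; x along the stick, y across, z up. About 70 g.
- screwdriver: Stubby screwdriver lying flat: square handle with rounded edges, orange and black, 66 mm long, 26 wide and 26 high; steel shaft 6 mm thick at mid-height. Origin at the centre of the handle, 13 above what it lies on; x along the tool towards the tip: handle end at x = -33, tip at x = +77; y across, z up. About 80 g, its weight on the handle. Does not roll.
- pliers: Closed rigid pliers lying flat: steel joint block 26 long, 22 wide, 14 high, narrow steel jaws on one side, two black handles 13 thick, 49 mm over their outsides, on the other. Origin at the joint block's centre, 7 above what it lies on; x towards the jaws (tip at x = +53, handle ends at -73); y across (grip the block across y), z up. About 130 g.
- tape: Roll of tan tape lying flat, a ring of 60 mm outside diameter, 36 mm hole, 24 mm high. Origin at the centre of its underside, z up. About 60 g.
- wire_tray: The divided wooden tray, fixed: 162 (x) by 178 (y) mm outside, 22 high, walls and floor 6 thick. One full-height wall, 6 thick, runs along x through the middle: two bays, each 150 (x) by 80 (y) inside, centres at y = +43 and -43. Origin under the tray's centre at table height; z up.
- tool_tray: The undivided wooden tray, fixed to the table: 162 (x) by 212 (y) mm outside, 22 high, walls and floor 6 thick, 150 by 200 inside, one open bay. Origin under the tray's centre at table height; z up.
- mark (a point): Centre of the flat white paper disc, 66 mm across, on the carousel's top, 27 above the table. The carousel is a grey turntable 230 across that turns freely: a light sideways push spins it. Its axis lies at x = +75 in this frame (z up), under a cap 20 across, 5 high; beyond, at x = +147, a fixed white pencil pot 58 across, 55 high, pencils up to 80 above the top.
- jar: Bystander: white glue jar with a red lid, 66 mm across, 75 high, standing. Origin at the centre of its underside.
- vice: Bystander: small blue bench vice, 100 by 76 mm, 91 high, 2 kg, standing loose. Origin at the centre of its underside.

How it is judged:
By the outcome, as a careful person would: the job done as asked, in the order asked, and still so for the second after the job is handed in, with the robot touching nothing.
It also fails if it takes over 128 s, if anything falls off the work surface, if the arm or the gripper's body presses on something with over 40 N, if the wrist force passes 120 N, or if a joint passes its speed limit or range.

## Robot

A 6-joint arm with a two-finger parallel gripper is mounted at the origin on the work surface. World frame = base frame: x ahead of the robot, y to its left, z up, the work surface at z = 0. Lengths are in m, angles in rad, forces in N, time in s.
With the tool pointing down it reaches from about 0.35 to 0.95 m from the base axis. Payload 17.4 kg.
Tool frame: the origin (TCP) lies on the front face of the gripper's body, between the roots of the fingers; the fingertips stand 84 mm ahead of it and the grasp point (between the pads) lies 65 mm ahead of it (arm.grasp_offset is the distance from the TCP to the grasp point, in m); z points along the fingers, y is the line along which they close (so a half turn about z gives the same grasp; the last joint's range is limited). The gripper opens to 93 mm and grips with 3 to 60 N. Pads are 15 mm wide; open, the fingers measure 128 mm over their backs; the gripper's body (75 mm by 188 mm) begins 65 mm behind the grasp point.
Start: joints at [1.079, 0.116, 1.442, -0, 1.584, -0.038], TCP at [0.296, 0.607, 0.303] pointing down, gripper open.
Joint ranges: [-2.83, 2.83], [-0.83, 2.19], [0.07, 2.5], [-1.14, 4.28], [0.01, 3], [-2.97, 2.97]. Speed limits (rad/s): [1.89, 1.89, 2.22, 3.14, 3.14, 3.14].

## Interface

Orientations are given as a rotation vector (axis times angle).
In Python, from plant import arm gives the robot as it stands.
- The arm moves only by the shell command python3 -m creep [FORCE], which reads ROWS from standard input. ROWS is a JSON object whose key "increments" holds a list of rows, 1 to 12 of them, each of 7 numbers: dx, dy, dz in shares of 100 cm (1.0 is 100 cm), then a rotation vector rx, ry, rz in normalised numbers (1 is 2 pi rad), then the finger opening in m; each row shifts and turns the commanded pose from where the row before left it, along the tool's axes as they then stand; what a row does not reach is not made up. A row lasts 1/12 s, in which the tool goes at most 0.0417 m and 0.125 rad, less where a joint would pass 70% of its speed; a pose out of reach is approached as far as the arm can. The fingers move at their own pace and stop on an object; FORCE is the grip in N (left out, the last holds). Time passes only in rows, so rows that do not move let the fingers close. It prints the time, the measured TCP pose, the force, the opening and the grip force at its end. No shift or turn number may pass 1 either way. Input that does not fit is refused with a message, and nothing moves.
- arm.read_state(): the state, without advancing time (a new reading comes with each control period).
- arm.read_camera(name): name is "side" or "top"; returns a dict with "img" (400x640x3 uint8, red, green, blue), "range_z" (400x640 float32, m along the optical axis (not along the pixel's ray), 0 where there is no reading), "mtx" (3x3 intrinsics, pixels), "D" ([k1, k2, p1, p2, k3] as OpenCV has them; the pictures are not rectified), "camera_from_world" (4x4, takes a point from world to camera coordinates). Camera axes: x right, y up, looking along -z (the intrinsics and any distortion apply to the point x, -y, -z); pixel columns grow to the right and rows downward; lengths in m; the calibration is good to about 2 mm. A picture is of the moment at which its call begins.
- arm.hand_in(): hands the job in; it is judged then, once.
Trained networks look in the newest picture that a camera, given by its name, has taken for a name from the list of things; names that differ only in an ending like _2 or _b are one class to them, and where a whole thing is asked for, a point or a joint stands for the part that bears it (a point fixed in the world has none). Each returns a list of dicts, best first, with "p" (0 to 1); they miss things now and then, are a little off and sometimes report something else, mostly with a low value. They report only what shows in the picture. A call takes as long as a camera call.
- arm.boxes_of(query, camera): "location" ([x, y, z] in m, in world coordinates, good to about 4 mm: the middle of the surface that is visible of it).
- arm.tip_of(query, camera): "location" ([x, y, z] in m, in world coordinates, good to about 4 mm: a listed point, or the origin of a listed thing).
The state is a dict: "t": time; "joint_positions": joint angles; "joint_vel": joint speeds; "joint_torque": joint torques, N m; "tool_pos": TCP position; "orientation": TCP orientation; "force": force on the tool from outside, world axes, zero at the start; "torque": the same for the moment, N m; "width": finger opening in m; "grasp_force": force on a finger pad.
Only numpy, scipy, OpenCV 4.12 (cv2) and the standard library are available. Lean on these libraries where they do the work, as an engineer would, in place of code of your own. Each camera call takes 0.05 s, during which the arm holds its last target. There are 200 camera calls.

## Working session

There is one attempt and no reset: what is moved stays moved. The work goes in short steps, Python scripts to look and compute and a shell command to move; the robot and the scene stay as the last step left them, time stands still between calls to the robot, and variables do not carry over. Pictures are saved under pics/ and viewed, at most 14 in all, crops included, and the job is handed in when it is done.

```bash
ls; mkdir -p pics
cat > h.py <<'E'
import numpy as np, cv2
from plant import arm
def deproj(c, uv):
    """world points of pixels (u,v) via range_z"""
    uv=np.asarray(uv,float).reshape(-1,2)
    n=cv2.undistortPoints(uv.reshape(-1,1,2),c["mtx"],np.array(c["D"])).reshape(-1,2)
    z=c["range_z"][uv[:,1].astype(int),uv[:,0].astype(int)]
    P=np.c_[n[:,0]*z,-n[:,1]*z,-z,np.ones(len(z))]
    return (P@np.linalg.inv(c["camera_from_world"]).T)[:,:3]
def cloud(c):
    v,u=np.nonzero(c["range_z"]>0)
    return deproj(c,np.c_[u,v]),c["img"][v,u],np.c_[u,v]
def save(c,name): cv2.imwrite("pics/"+name,c["img"][:,:,::-1])
E
python3 - <<'E'
from h import *
np.set_printoptions(precision=4,suppress=True)
for n in("top","side"):
    c=arm.read_camera(n); save(c,n+"0.png"); np.savez(n+"0.npz",**c)
    print(n,np.linalg.inv(c["camera_from_world"])[:3,3],c["mtx"][0,0])
    for q in "bobbin_long bobbin_short screwdriver pliers tape wire_tray tool_tray mark jar vice".split():
        print(q,[(round(d["p"],2),np.round(d["location"],3).tolist()) for d in arm.tip_of(q,n)[:2]])
print(arm.read_state())
E
```

```text
pics
top [ 0.3576 -0.0081  1.1214] 440.33584048443873
bobbin_long [(0.9, [0.44, -0.134, 0.008])]
bobbin_short [(0.84, [0.678, -0.199, 0.007])]
screwdriver [(0.54, [0.661, 0.206, 0.014])]
pliers [(0.9, [0.428, 0.139, 0.007])]
tape [(0.48, [0.663, 0.207, 0.012])]
wire_tray [(0.58, [0.656, -0.002, 0.001])]
tool_tray [(0.8, [0.482, -0.344, 0.003])]
mark [(0.58, [0.411, 0.294, 0.024])]
jar [(0.56, [0.665, 0.358, 0.005])]
vice [(0.86, [0.688, -0.36, -0.005])]
side [ 0.4234 -1.1539  1.084 ] 520.5429826986802
bobbin_long [(0.76, [0.435, -0.138, 0.01])]
bobbin_short [(0.77, [0.677, -0.199, 0.007])]
screwdriver [(0.57, [0.662, 0.211, 0.017])]
pliers [(0.65, [0.41, 0.286, 0.026]), (0.63, [0.428, 0.134, 0.009])]
tape [(0.8, [0.429, 0.001, 0.002])]
wire_tray [(0.71, [0.655, -0.006, 0.003]), (0.39, [0.66, 0.213, 0.014])]
tool_tray [(0.96, [0.478, -0.34, -0.0])]
mark [(0.72, [0.407, 0.29, 0.026]), (0.66, [0.48, -0.344, 0.0])]
jar []
vice [(0.56, [0.693, -0.362, 0.002])]
{'t': 1.1, 'joint_positions': array([ 1.0792,  0.116 ,  1.4416,  0.    ,  1.584 , -0.0378]), 'joint_vel': array([-0.0019,  0.0006, -0.0011, -0.0001, -0.0015, -0.0003]), 'joint_torque': array([ -0.0001, -72.1063, -62.2749,   0.078 ,   0.0184,   0.0001]), 'tool_pos': array([0.2959, 0.6067, 0.3027]), 'orientation': array([-0.7067, -3.0611,  0.    ]), 'force': array([-0.4485,  0.4249, -0.7618]), 'torque': array([ 0.0115, -0.016 ,  0.0112]), 'grasp_force': 0.0, 'width': 0.09301001509174317}
```

View pics/top0.png

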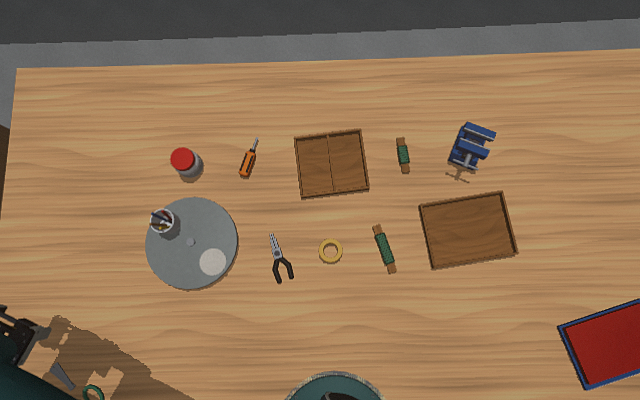

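View pics/side0.png

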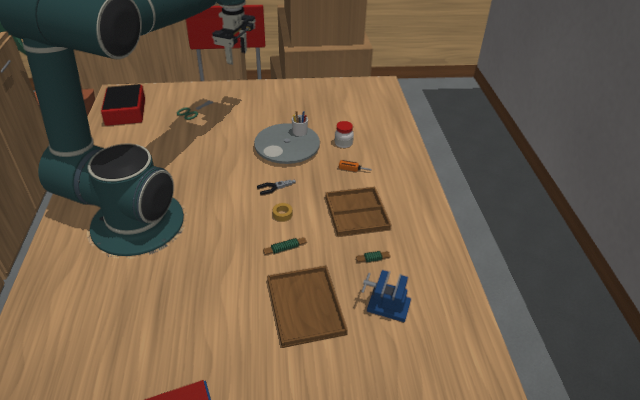

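The top view shows the wire_tray at about (332,163), the tool_tray at (468,230) and the mark at (213,262). The bobbins are at (384,249) and (403,155), the screwdriver at (249,157), the pliers at (279,258) and the tape at (330,250). The side view agrees. Next I'll segment them by height and colour.

```bash
cat > meas.py <<'E'
from h import *
np.set_printoptions(precision=4,suppress=True)
def obj(c,center,r,zmin=0.004,zmax=0.2,colf=None):
    P,C,uv=cloud(c); 
    m=(np.hypot(*(P[:,:2]-np.array(center)[:2]).T)<r)&(P[:,2]>zmin)&(P[:,2]<zmax)
    if colf is not None: m&=colf(C.astype(int))
    return P[m],C[m]
def rect(P):
    (x,y),(w,h),a=cv2.minAreaRect(P[:,:2].astype(np.float32)*1000)
    if w<h: w,h,a=h,w,a+90
    return np.round([x,y,w,h,(a+90)%180-90],1)
green=lambda C:(C[:,1]>C[:,0]+8)
orange=lambda C:(C[:,0]>150)&(C[:,2]<80)
white=lambda C:(C.min(1)>165)
E
python3 - <<'E'
from meas import *
for n in("top","side"):
    c=dict(np.load(n+"0.npz"))
    P,C,uv=cloud(c)
    print(n,"table z",np.median(P[(abs(P[:,0]-.55)<.02)&(abs(P[:,1]-.1)<.02)][:,2]))
    for q,ce,r,z in [("long",(.438,-.136),.085,.004),("short",(.678,-.199),.07,.004),("screw",(.661,.208),.09,.004),("pliers",(.428,.137),.09,.004),("tape",(.429,0),.05,.004),("wtray",(.655,-.004),.135,.014),("ttray",(.48,-.342),.145,.014)]:
        Q,_=obj(c,ce,r,z); print(q,len(Q),rect(Q),Q.mean(0),"zmax",np.percentile(Q[:,2],[50,95]))
    for q,ce,r,f in [("long",(.438,-.136),.085,green),("short",(.678,-.199),.07,green)]:
        Q,_=obj(c,ce,r,.004,.1,f); print(q,"green",len(Q),rect(Q),np.percentile(Q[:,2],95))
    Q,_=obj(c,(.41,.292),.05,.015,.06,white); print("mark",len(Q),rect(Q),Q.mean(0))
    Q,_=obj(c,(.45,.36),.17,.018,.034); (x,y),rr=cv2.minEnclosingCircle(Q[:,:2].astype(np.float32)); print("carousel",x,y,rr)
    Q,_=obj(c,(.41,.137),.1,.004,.03); np.save(n+"_pl.npy",Q)
c=dict(np.load("top0.npz"))
im=c["img"]; a=cv2.resize(im[220:295,230:345],None,fx=5,fy=5,interpolation=cv2.INTER_CUBIC); b=cv2.resize(im[125:185,230:290],None,fx=3,fy=3)
cv2.imwrite("pics/crop1.png",a[:,:,::-1])
E
```

```text
top table z -0.00023066946038952096
long 570 [ 436.1 -136.5  164.6  147.9   78.3] [ 0.4352 -0.1348  0.0129] zmax [0.0137 0.019 ]
short 387 [ 681.7 -206.2  124.   114.     0.4] [ 0.676  -0.196   0.0123] zmax [0.013  0.0186]
screw 423 [660.4 210.9 172.8 163.3  45.2] [0.6647 0.2073 0.0184] zmax [0.0219 0.0286]
pliers 527 [428.7 137.  163.4 157.6   5.7] [0.4136 0.1293 0.011 ] zmax [0.0117 0.0161]
tape 323 [422.5  -2.2  85.8  83.6  25.6] [0.4319 0.0002 0.0222] zmax [0.0237 0.0269]
wtray 792 [658.6  -7.5 178.5 162.9 -84.3] [ 0.6584 -0.0088  0.0208] zmax [0.0208 0.025 ]
ttray 853 [ 509.3 -339.2  228.9  214.4    8.1] [ 0.4822 -0.3468  0.0224] zmax [0.021  0.0254]
long green 275 [ 433.8 -135.8   74.9   23.9   16.1] 0.019375527758968558
short green 148 [ 675.4 -195.3   44.9   23.5    4. ] 0.019880482058566528
mark 4 [427.7 304.4  33.5   9.7 -53.2] [0.4266 0.3092 0.0258]
carousel 0.46090707182884216 0.34660783410072327 0.11609295010566711
side table z 0.0017518408655039508
long 607 [ 440.1 -135.3  168.1  160.5  -70.9] [ 0.4355 -0.1383  0.0106] zmax [0.01   0.0197]
short 406 [ 675.8 -194.1  134.8  121.    16.6] [ 0.6761 -0.1973  0.0112] zmax [0.0117 0.0193]
screw 439 [659.4 208.  176.2 171.8 -56.9] [0.6641 0.2024 0.0129] zmax [0.0076 0.0291]
pliers 508 [429.4 138.5 173.  168.8 -46.4] [0.4231 0.1318 0.009 ] zmax [0.0071 0.0173]
tape 328 [429.2  -8.6  93.9  78.    7.4] [ 0.4311 -0.0071  0.0178] zmax [0.0201 0.0282]
wtray 693 [658.7  -9.1 190.  164.1 -84. ] [ 0.6596 -0.0149  0.0206] zmax [0.0209 0.026 ]
ttray 880 [ 509.4 -341.8  225.9  217.7    8.6] [ 0.4832 -0.3561  0.0227] zmax [0.0222 0.0271]
long green 223 [ 433.9 -139.    75.5   31.1   18.5] 0.020565799932995097
short green 140 [ 675.5 -198.5   45.3   29.9   10.5] 0.020201797167491303
mark 0 [0. 0. 0. 0. 0.] [nan nan nan]
carousel 0.45897725224494934 0.34485870599746704 0.11972653865814209<stdin>:10: RuntimeWarning: Mean of empty slice.
  ret = um.true_divide(
```

View pics/crop1.png

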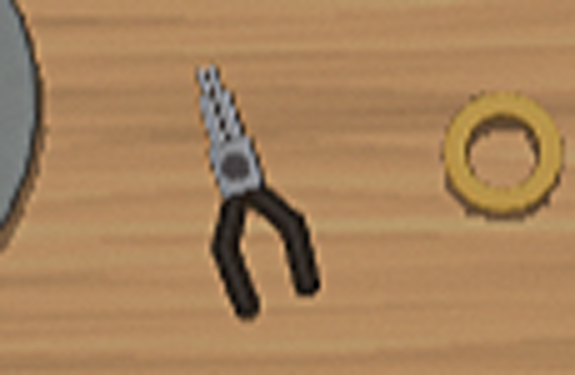

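The crop shows the pliers' joint at about pixel (277,253) in the full picture, the jaw tip at (271,234) and the handle ends at (280,282) and (291.5,278). The depth is noisy, so I'll intersect the pixel rays with planes at the known heights instead.

```bash
cat >> h.py <<'E'
def onplane(c,uv,h):
    uv=np.asarray(uv,float).reshape(-1,1,2)
    n=cv2.undistortPoints(uv,c["mtx"],np.array(c["D"])).reshape(-1,2)
    T=np.linalg.inv(c["camera_from_world"]); o=T[:3,3]
    d=np.c_[n[:,0],-n[:,1],-np.ones(len(n))]@T[:3,:3].T
    return (o+d*((h-o[2])/d[:,2])[:,None])[:,:2]
def blob(c,f,center,r,h):
    """largest component of colour mask f within r of center on plane h"""
    v,u=np.mgrid[0:400,0:640]; uv=np.c_[u.ravel(),v.ravel()]
    X=onplane(c,uv,h); m=(np.hypot(*(X-center).T)<r)&f(c["img"].reshape(-1,3).astype(int))
    k,l,s,_=cv2.connectedComponentsWithStats(m.reshape(400,640).astype(np.uint8))
    i=1+np.argmax(s[1:,4]); return X[(l==i).ravel()]
E
cat > m2.py <<'E'
from meas import *
for n in("top","side"):
    c=dict(np.load(n+"0.npz"));print(n)
    dark=lambda C:C.max(1)<70
    for q,f,ce,r,h in [("long",green,(.436,-.136),.085,.014),("short",green,(.676,-.198),.07,.014),("screw",orange,(.661,.208),.08,.024),
        ("handles",dark,(.39,.135),.06,.010),("jaws",lambda C:(C.max(1)-C.min(1)<45)&(C.max(1)>75),(.44,.137),.055,.012),
        ("tape",lambda C:(C[:,0]-C[:,2]>85),(.43,-.002),.045,.020),
        ("mark",lambda C:C.min(1)>165,(.41,.292),.06,.027),("carousel",lambda C:(C.max(1)-C.min(1)<25)&(C.max(1)>90),(.46,.345),.15,.027)]:
        X=blob(c,f,ce,r,h); (x,y),rr=cv2.minEnclosingCircle((X*1000).astype(np.float32))
        print(q,len(X),rect(X),"mean",X.mean(0)*1000,"circ",np.round([x,y,rr],1))
    for q,ce,r in [("wtray",(.659,-.008),.13),("ttray",(.48,-.344),.138)]:
        Q,_=obj(c,ce,r,.013,.03); print(q,rect(Q))
    Q,C=obj(c,(.69,-.36),.13,.03,.2); print("vice",rect(Q)); Q,C=obj(c,(.665,.358),.07,.04,.2); print("jar",rect(Q))
c=dict(np.load("top0.npz"))
print("pl",onplane(c,[(277.2,253),(271.2,234)],.012)*1000,onplane(c,[(279.6,282.6),(291.6,278)],.008)*1000)
print("screw shaft tip,base",onplane(c,[(256,139),(252.5,149)],.014)*1000)
print("ttray corners",onplane(c,[(419,206),(502,192),(517,253),(432,270)],.022)*1000)
print("wtray corners",onplane(c,[(294.5,136.5),(361,129),(369,190),(302,199)],.022)*1000)
E
python3 m2.py
```

```text
top
long 275 [ 433.7 -135.5   74.9   23.5   17.2] mean [ 433.6103 -135.9062] circ [ 434.1 -135.6   38.2]
short 149 [ 675.3 -195.3   46.2   23.4    7.7] mean [ 675.4371 -195.6949] circ [ 675.2 -195.9   24.2]
screw 118 [661.5 210.1  62.2  22.5 -18.4] mean [661.5238 210.9905] circ [662.  211.3  31.5]
handles 241 [389.4 121.6  59.6  47.1  16.8] mean [389.0665 121.6812] circ [387.5 121.   33.1]
jaws 161 [446.9 140.   65.   22.9  18.2] mean [443.7044 139.0263] circ [446.4 140.4  33. ]
tape 289 [433.2  -0.8  59.7  56.2 -46.8] mean [432.9117  -0.2125] circ [435.8   0.2  32.5]
mark 2 [421.2 319.8   2.5   0.    1.8] mean [421.2228 319.8485] circ [421.2 319.8   1.2]
carousel 6076 [459.8 345.4 226.5 222.6 -34.8] mean [455.3937 341.8694] circ [460.9 346.6 114.4]
wtray [658.6  -7.5 178.5 162.9 -84.3]
ttray [ 477.3 -343.7  214.4  164.2  -81.9]
vice [ 670.9 -353.2  103.4   77.   -25.8]
jar [662.4 358.3  62.6  62.  -82.8]
side
long 225 [ 434.5 -139.4   76.1   33.1   17.1] mean [ 433.8251 -139.3753] circ [ 434.9 -139.    39.2]
short 142 [ 676.  -198.6   46.7   33.     5.3] mean [ 675.4397 -198.9515] circ [ 673.9 -198.1   26.1]
screw 39 [661.9 215.1  64.8  22.3 -21.1] mean [664.0269 213.8416] circ [661.2 212.9  32.5]
handles 136 [389.1 118.9  61.   51.5  17.5] mean [389.3777 119.2766] circ [387.8 116.8  34. ]
jaws 109 [449.9 136.2  63.8  35.5  16. ] mean [445.5005 135.2244] circ [447.7 137.1  34. ]
tape 122 [432.4   5.7  58.3  54.1 -58.1] mean [431.9525   5.3291] circ [431.4   4.4  29.8]Traceback (most recent call last):
  File "m2.py", line 9, in <module>
    X=blob(c,f,ce,r,h); (x,y),rr=cv2.minEnclosingCircle((X*1000).astype(np.float32))
  File "h.py", line 25, in blob
    i=1+np.argmax(s[1:,4]); return X[(l==i).ravel()]
        ~~~~~~~~~^^^^^^^^^
    return _wrapfunc(a, 'argmax', axis=axis, out=out, **kwds)
    return bound(*args, **kwds)
ValueError: attempt to get argmax of an empty sequence
```

```bash
cat > to.py <<'E'
"""python3 to.py x y z objang(deg): turn about tool z, then shift in turned tool axes; all in mm / rad"""
import sys; from h import *
from scipy.spatial.transform import Rotation as Rn
def to(x,y,z,ang):
    s=arm.read_state(); R=Rn.from_rotvec(s["orientation"]).as_matrix()
    xa=np.degrees(np.arctan2(R[1,0],R[0,0])); d=(ang-xa+90)%180-90   # world turn wanted
    rz=-np.radians(d); R2=R@Rn.from_rotvec([0,0,rz]).as_matrix()
    print("t %.1f pos %s tilt %.4f j6 %.2f xang %.1f"%(s["t"],np.round(s["tool_pos"],4),np.degrees(np.arccos(-R[2,2])),s["joint_positions"][5],xa))
    print("turn rz %.3f (j6 alt +-pi) shift now-axes %s after-turn %s mm"%(rz,np.round(R.T@(np.array([x,y,z])-s["tool_pos"])*1000,1),np.round(R2.T@(np.array([x,y,z])-s["tool_pos"])*1000,1)))
if __name__=="__main__": to(*map(float,sys.argv[1:5]))
E
python3 - <<'E'
from meas import *
from to import to
for n in("top","side"):
    c=dict(np.load(n+"0.npz"))
    m=lambda C:(C.min(1)>140)&(C.max(1)-C.min(1)<40)
    try: X=blob(c,m,(.41,.292),.06,.027);(x,y),rr=cv2.minEnclosingCircle((X*1000).astype(np.float32)); print("mark",len(X),rect(X),X.mean(0)*1000,x,y,rr)
    except Exception as e: print(e)
    print(c["img"][262,213] if n=="top" else c["img"][152,273])
c=dict(np.load("side0.npz"))
for q,ce,r in [("wtray",(.659,-.008),.13),("ttray",(.48,-.344),.138)]: Q,_=obj(c,ce,r,.013,.03); print(q,rect(Q))
Q,C=obj(c,(.69,-.36),.13,.03,.2); print("vice",rect(Q))
to(.434,-.137,.13,17.2)
E
```

```text
mark 558 [412.  291.2  64.2  61.9   1.2] [411.1089 291.4055] 411.271484375 291.8066711425781 32.93101119995117
[171 165 158]
mark 157 [410.8 295.1  59.7  57.7 -60.8] [410.8283 294.259 ] 411.2513732910156 295.279052734375 31.71147346496582
[162 158 150]
wtray [658.7  -9.1 190.  164.1 -84. ]
ttray [ 478.7 -346.4  217.7  163.5  -81.5]
vice [ 673.7 -356.8  106.7   80.3  -24.7]
t 1.1 pos [0.2959 0.6067 0.3027] tilt 0.0009 j6 -0.04 xang 154.0
turn rz -0.754 (j6 alt +-pi) shift now-axes [-450.1 -607.9  172.7] after-turn [  88.  -751.2  172.7] mm
```

Careful with the scale: turns go in shares of 2 pi rad. That gives: -0.125 rad / 6.2832 = -0.0199.

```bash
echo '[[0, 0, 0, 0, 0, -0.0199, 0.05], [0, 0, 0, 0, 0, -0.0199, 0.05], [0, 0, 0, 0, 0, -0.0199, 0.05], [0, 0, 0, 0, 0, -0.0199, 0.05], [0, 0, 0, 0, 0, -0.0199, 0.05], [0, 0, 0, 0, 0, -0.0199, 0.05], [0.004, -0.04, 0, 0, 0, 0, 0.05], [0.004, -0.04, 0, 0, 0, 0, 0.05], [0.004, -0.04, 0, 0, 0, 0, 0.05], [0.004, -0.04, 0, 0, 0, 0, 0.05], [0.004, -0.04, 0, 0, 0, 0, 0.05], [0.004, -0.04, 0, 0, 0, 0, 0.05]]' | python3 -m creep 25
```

```text
refused: ROWS must be an object with the rows under "increments". Nothing was moved.
```

Nothing moved. I misread the format; it is an object with the rows under "increments". Resending.

```bash
echo '{"increments": [[0, 0, 0, 0, 0, -0.0199, 0.05], [0, 0, 0, 0, 0, -0.0199, 0.05], [0, 0, 0, 0, 0, -0.0199, 0.05], [0, 0, 0, 0, 0, -0.0199, 0.05], [0, 0, 0, 0, 0, -0.0199, 0.05], [0, 0, 0, 0, 0, -0.0199, 0.05], [0.004, -0.04, 0, 0, 0, 0, 0.05], [0.004, -0.04, 0, 0, 0, 0, 0.05], [0.004, -0.04, 0, 0, 0, 0, 0.05], [0.004, -0.04, 0, 0, 0, 0, 0.05], [0.004, -0.04, 0, 0, 0, 0, 0.05], [0.004, -0.04, 0, 0, 0, 0, 0.05]]}' | python3 -m creep 25; python3 to.py .434 -.137 .13 17.2
```

```text
t: 2.1
tool_pos: [0.3429, 0.3683, 0.3027]
orientation: [-0.464, 3.107, 0.0]
force: [-0.3, -0.1, -0.0]
width: 0.05
grasp_force: 0.0
t 2.1 pos [0.3429 0.3683 0.3027] tilt 0.0192 j6 -1.10 xang -163.0
turn rz -0.004 (j6 alt +-pi) shift now-axes [  60.6 -509.9  172.7] after-turn [  62.4 -509.7  172.7] mm
```

```bash
echo '{"increments": [[0.005, -0.04, 0.008, 0, 0, 0, 0.05], [0.005, -0.04, 0.008, 0, 0, 0, 0.05], [0.005, -0.04, 0.008, 0, 0, 0, 0.05], [0.005, -0.04, 0.008, 0, 0, 0, 0.05], [0.005, -0.04, 0.008, 0, 0, 0, 0.05], [0.005, -0.04, 0.008, 0, 0, 0, 0.05], [0.005, -0.04, 0.008, 0, 0, 0, 0.05], [0.005, -0.04, 0.008, 0, 0, 0, 0.05], [0.005, -0.04, 0.008, 0, 0, 0, 0.05], [0.005, -0.04, 0.008, 0, 0, 0, 0.05], [0.005, -0.04, 0.008, 0, 0, 0, 0.05], [0.005, -0.04, 0.008, 0, 0, 0, 0.05]]}' | python3 -m creep; python3 to.py .434 -.137 .088 17.2
```

```text
t: 3.1
tool_pos: [0.4255, -0.1087, 0.2068]
orientation: [-0.463, 3.106, -0.001]
force: [1.2, 1.4, -0.0]
width: 0.05
grasp_force: 0.0
t 3.1 pos [ 0.4255 -0.1087  0.2068] tilt 0.0716 j6 -2.17 xang -163.0
turn rz -0.004 (j6 alt +-pi) shift now-axes [  0.2 -29.5 118.8] after-turn [  0.3 -29.5 118.8] mm
```

```bash
echo '{"increments": [[0, -0.0295, 0.02, 0, 0, 0, 0.05], [0, 0, 0.035, 0, 0, 0, 0.05], [0, 0, 0.03, 0, 0, 0, 0.05], [0, 0, 0.02, 0, 0, 0, 0.05], [0, 0, 0.013, 0, 0, 0, 0.05], [0, 0, 0, 0, 0, 0, 0.05], [0, 0, 0, 0, 0, 0, 0.015], [0, 0, 0, 0, 0, 0, 0.015], [0, 0, 0, 0, 0, 0, 0.015], [0, 0, 0, 0, 0, 0, 0.015], [0, 0, 0, 0, 0, 0, 0.015], [0, 0, 0, 0, 0, 0, 0.015]]}' | python3 -m creep 25; python3 to.py .654 .035 .18 5.7
```

```text
t: 4.1
tool_pos: [0.4348, -0.1348, 0.0898]
orientation: [-0.463, 3.106, -0.001]
force: [-1.3, 0.5, 6.8]
width: 0.0258
grasp_force: 25.0
t 4.1 pos [ 0.4348 -0.1348  0.0898] tilt 0.0897 j6 -2.22 xang -163.0
turn rz 0.197 (j6 alt +-pi) shift now-axes [-259.3   98.3  -89.9] after-turn [-235.1  147.1  -89.9] mm
```

To row units: 0.1 rad / 6.2832 = 0.0159.

```bash
echo '{"increments": [[0, 0, -0.03, 0, 0, 0, 0.015], [0, 0, -0.03, 0, 0, 0, 0.015], [0, 0, -0.03, 0, 0, 0.0154, 0.015], [0, 0, 0, 0, 0, 0.0159, 0.015], [-0.0336, 0.021, 0, 0, 0, 0, 0.015], [-0.0336, 0.021, 0, 0, 0, 0, 0.015], [-0.0336, 0.021, 0, 0, 0, 0, 0.015], [-0.0336, 0.021, 0, 0, 0, 0, 0.015], [-0.0336, 0.021, 0, 0, 0, 0, 0.015], [-0.0336, 0.021, 0, 0, 0, 0, 0.015], [-0.0336, 0.021, 0, 0, 0, 0, 0.015], [0, 0, 0, 0, 0, 0, 0.015]]}' | python3 -m creep; python3 to.py .654 .035 .096 5.7
python3 - <<'E'
from meas import *
c=arm.read_camera("top"); save(c,"top1.png"); np.savez("top1.npz",**c)
c=arm.read_camera("side"); cv2.imwrite("pics/side1.png",cv2.resize(c["img"][120:300,240:440],None,fx=3,fy=3)[:,:,::-1])
E
```

```text
t: 5.1
tool_pos: [0.6572, 0.0386, 0.1776]
orientation: [0.16, -3.137, -0.001]
force: [0.4, 0.6, -0.1]
width: 0.0255
grasp_force: 25.0
t 5.1 pos [0.6572 0.0386 0.1776] tilt 0.0530 j6 -1.65 xang -174.2
turn rz 0.002 (j6 alt +-pi) shift now-axes [ 3.6 -3.3 81.6] after-turn [ 3.6 -3.3 81.6] mm
```

View pics/side1.png

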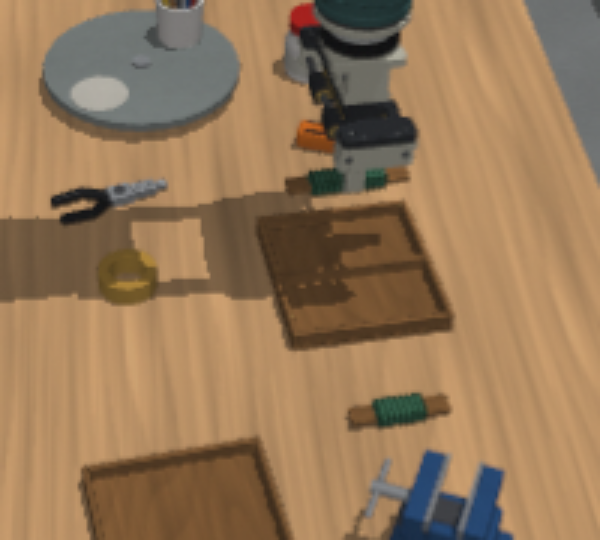

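The side crop shows the bobbin held level above the far bay, so I'll lower it and release with a small opening.

```bash
echo '{"increments": [[0.0036, -0.0033, 0.03, 0, 0, 0, 0.015], [0, 0, 0.03, 0, 0, 0, 0.015], [0, 0, 0.013, 0, 0, 0, 0.015], [0, 0, 0.007, 0, 0, 0, 0.015], [0, 0, 0, 0, 0, 0, 0.015]]}' | python3 -m creep; python3 to.py .654 .035 .096 5.7
```

```text
t: 5.62
tool_pos: [0.6499, 0.0307, 0.0981]
orientation: [0.155, -3.136, -0.0]
force: [0.9, -0.1, 0.6]
width: 0.0254
grasp_force: 25.0
t 5.6 pos [0.6499 0.0307 0.0981] tilt 0.0886 j6 -1.66 xang -174.4
turn rz -0.001 (j6 alt +-pi) shift now-axes [-4.5  3.9  2.1] after-turn [-4.5  3.9  2.1] mm
```

```bash
echo '{"increments": [[-0.0045, 0.0039, 0.001, 0, 0, 0, 0.015], [0, 0, 0, 0, 0, 0, 0.015], [0, 0, 0.001, 0, 0, 0, 0.015], [0, 0, 0, 0, 0, 0, 0.015], [0, 0, 0, 0, 0, 0, 0.034], [0, 0, 0, 0, 0, 0, 0.034], [0, 0, 0, 0, 0, 0, 0.034]]}' | python3 -m creep; python3 to.py .68 -.195 .16 7.5
```

```text
t: 6.2
tool_pos: [0.6547, 0.0356, 0.097]
orientation: [-0.156, 3.137, -0.0]
force: [0.9, -0.3, -0.0]
width: 0.0335
grasp_force: 0.0
t 6.2 pos [0.6547 0.0356 0.097 ] tilt 0.0190 j6 -1.65 xang -174.3
turn rz -0.032 (j6 alt +-pi) shift now-axes [  -2.3 -231.9  -63. ] after-turn [   5.  -231.9  -63. ] mm
```

To row units: -0.032 rad / 6.2832 = -0.0051.

```bash
echo '{"increments": [[0, 0, -0.02, 0, 0, 0, 0.034], [0, 0, -0.03, 0, 0, 0, 0.034], [0, 0, -0.02, 0, 0, -0.0051, 0.048], [0.001, -0.0387, 0, 0, 0, 0, 0.048], [0.001, -0.0387, 0, 0, 0, 0, 0.048], [0.001, -0.0387, 0, 0, 0, 0, 0.048], [0.001, -0.0387, 0, 0, 0, 0, 0.048], [0.001, -0.0387, 0, 0, 0, 0, 0.048], [0.001, -0.0387, 0, 0, 0, 0, 0.048], [0, 0, 0, 0, 0, 0, 0.048], [0, 0, 0, 0, 0, 0, 0.048], [0, 0, 0, 0, 0, 0, 0.048]]}' | python3 -m creep; python3 to.py .683 -.196 .092 7.5;  python3 - <<'E'
from meas import *
c=arm.read_camera("top"); cv2.imwrite("pics/top2.png",cv2.resize(c["img"][110:210,280:500],None,fx=3,fy=3)[:,:,::-1])
E
```

```text
t: 7.2
tool_pos: [0.679, -0.1952, 0.1666]
orientation: [0.205, -3.135, -0.001]
force: [0.4, 0.5, -0.2]
width: 0.0478
grasp_force: 0.0
t 7.2 pos [ 0.679  -0.1952  0.1666] tilt 0.0298 j6 -2.02 xang -172.5
turn rz -0.000 (j6 alt +-pi) shift now-axes [-3.9 -1.4 74.6] after-turn [-3.9 -1.4 74.6] mm
```

View pics/top2.png

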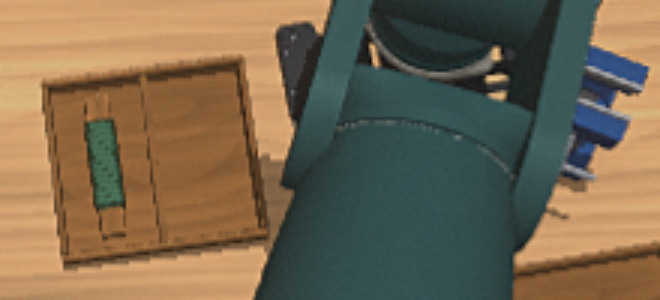

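The long bobbin lies flat and centred in the left bay of the crop. Next is the short bobbin.

```bash
echo '{"increments": [[-0.0039, -0.0014, 0.03, 0, 0, 0, 0.048], [0, 0, 0.025, 0, 0, 0, 0.048], [0, 0, 0.015, 0, 0, 0, 0.048], [0, 0, 0.005, 0, 0, 0, 0.048], [0, 0, 0, 0, 0, 0, 0.048], [0, 0, 0, 0, 0, 0, 0.015], [0, 0, 0, 0, 0, 0, 0.015], [0, 0, 0, 0, 0, 0, 0.015], [0, 0, 0, 0, 0, 0, 0.015], [0, 0, 0, 0, 0, 0, 0.015]]}' | python3 -m creep; python3 to.py .667 -.050 .16 5.7
```

```text
t: 8.08
tool_pos: [0.6835, -0.1964, 0.093]
orientation: [-0.206, 3.133, -0.001]
force: [-1.1, 0.8, 6.8]
width: 0.0254
grasp_force: 24.9
t 8.1 pos [ 0.6835 -0.1964  0.093 ] tilt 0.0838 j6 -2.02 xang -172.5
turn rz 0.032 (j6 alt +-pi) shift now-axes [ -2.9 147.2 -67.1] after-turn [  1.8 147.2 -67.1] mm
```

To row units: 0.032 rad / 6.2832 = 0.0051.

```bash
echo '{"increments": [[0, 0, -0.03, 0, 0, 0, 0.015], [0, 0, -0.03, 0, 0, 0, 0.015], [0, 0, -0.007, 0, 0, 0.0051, 0.015], [0, 0.0368, 0, 0, 0, 0, 0.015], [0, 0.0368, 0, 0, 0, 0, 0.015], [0, 0.0368, 0, 0, 0, 0, 0.015], [0, 0.0368, 0, 0, 0, 0, 0.015], [0, 0, 0, 0, 0, 0, 0.015], [0, 0, 0, 0, 0, 0, 0.015], [0, 0, 0, 0, 0, 0, 0.015]]}' | python3 -m creep; python3 to.py .670 -.050 .100 5.7
```

```text
t: 8.92
tool_pos: [0.6687, -0.0501, 0.159]
orientation: [-0.156, 3.137, -0.001]
force: [-1.0, -0.7, -1.2]
width: 0.0257
grasp_force: 24.9
t 8.9 pos [ 0.6687 -0.0501  0.159 ] tilt 0.0283 j6 -1.78 xang -174.3
turn rz 0.000 (j6 alt +-pi) shift now-axes [-1.3 -0.  59. ] after-turn [-1.3 -0.  59. ] mm
```

Lower, release, lift, and move on toward the screwdriver.

```bash
echo '{"increments": [[0, 0, 0.03, 0, 0, 0, 0.015], [0, 0, 0.02, 0, 0, 0, 0.015], [0, 0, 0.009, 0, 0, 0, 0.015], [0, 0, 0, 0, 0, 0, 0.015], [0, 0, 0, 0, 0, 0, 0.015], [0, 0, 0, 0, 0, 0, 0.034], [0, 0, 0, 0, 0, 0, 0.034], [0, 0, 0, 0, 0, 0, 0.034], [0, 0, -0.02, 0, 0, 0, 0.034], [0, 0, -0.03, 0, 0, 0, 0.034], [0, 0, -0.03, 0, 0, 0, 0.05], [0, 0, 0, 0, 0, 0, 0.05]]}' | python3 -m creep; python3 to.py .662 .2115 .16 -19
```

```text
t: 9.92
tool_pos: [0.6702, -0.05, 0.1869]
orientation: [-0.155, 3.13, -0.002]
force: [1.0, -0.4, 0.5]
width: 0.0428
grasp_force: 0.0
t 9.9 pos [ 0.6702 -0.05    0.1869] tilt 0.4675 j6 -1.78 xang -174.3
turn rz 0.431 (j6 alt +-pi) shift now-axes [-17.5 261.1  26.5] after-turn [ 93.1 244.5  26.5] mm
```

To row units: 0.108 rad / 6.2832 = 0.0172.

```bash
echo '{"increments": [[0, 0, 0, 0, 0, 0.0172, 0.05], [0, 0, 0, 0, 0, 0.0172, 0.05], [0, 0, 0, 0, 0, 0.0172, 0.05], [0, 0, 0, 0, 0, 0.017, 0.05], [0.0133, 0.0349, 0, 0, 0, 0, 0.05], [0.0133, 0.0349, 0, 0, 0, 0, 0.05], [0.0133, 0.0349, 0, 0, 0, 0, 0.05], [0.0133, 0.0349, 0, 0, 0, 0, 0.05], [0.0133, 0.0349, 0, 0, 0, 0, 0.05], [0.0133, 0.0349, 0.01, 0, 0, 0, 0.05], [0.0133, 0.0349, 0.01, 0, 0, 0, 0.05], [0, 0, 0, 0, 0, 0, 0.05]]}' | python3 -m creep;echo '{"increments": [[0, 0, 0, 0, 0, 0, 0.05]]}' | python3 -m creep; python3 to.py .662 .2115 .093 -19;  python3 - <<'E'
from meas import *
c=arm.read_camera("top"); cv2.imwrite("pics/top3.png",cv2.resize(c["img"][110:210,220:400],None,fx=3,fy=3)[:,:,::-1])
E
```

```text
t: 10.92
tool_pos: [0.6589, 0.2168, 0.1579]
orientation: [-0.513, -3.098, -0.001]
force: [-0.6, 0.2, -0.4]
width: 0.05
grasp_force: 0.0
t: 11.0
tool_pos: [0.6597, 0.2132, 0.1591]
orientation: [-0.515, -3.098, 0.001]
force: [0.9, -0.2, -0.3]
width: 0.0499
grasp_force: 0.0
t 11.0 pos [0.6597 0.2132 0.1591] tilt 0.0457 j6 -0.97 xang 161.1
turn rz 0.003 (j6 alt +-pi) shift now-axes [-2.8 -0.8 66.1] after-turn [-2.8 -0.8 66.1] mm
```

View pics/top3.png

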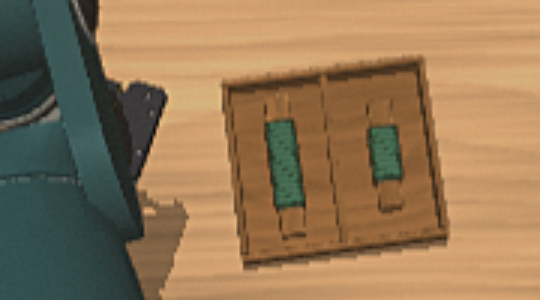

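Both bobbins lie flat, one in each bay. Now I'll grip the screwdriver handle.

```bash
echo '{"increments": [[-0.0028, 0, 0.03, 0, 0, 0, 0.05], [0, 0, 0.025, 0, 0, 0, 0.05], [0, 0, 0.012, 0, 0, 0, 0.05], [0, 0, 0.004, 0, 0, 0, 0.05], [0, 0, 0, 0, 0, 0, 0.05], [0, 0, 0, 0, 0, 0, 0.015], [0, 0, 0, 0, 0, 0, 0.015], [0, 0, 0, 0, 0, 0, 0.015], [0, 0, 0, 0, 0, 0, 0.015], [0, 0, 0, 0, 0, 0, 0.015], [0, 0, -0.03, 0, 0, 0, 0.015], [0, 0, -0.03, 0, 0, 0, 0.015]]}' | python3 -m creep 30
python3 - <<'E'
import numpy as np; from to import to
a=np.radians(8.2); x=np.array([np.cos(a),np.sin(a)]); y=np.array([-x[1],x[0]]); c=np.array([.478,-.345])
s=c-.022*x+.052*y; p=c+.010*x-.045*y; print(s,p)
to(*s,.17,8.2)
E
```

```text
t: 12.05
tool_pos: [0.6619, 0.2104, 0.1477]
orientation: [-0.518, -3.095, 0.002]
force: [0.6, -0.8, 0.0]
width: 0.0257
grasp_force: 30.0
[ 0.44880822 -0.29666947] [ 0.49431606 -0.38811364]
t 12.1 pos [0.6619 0.2104 0.1477] tilt 0.2095 j6 -0.97 xang 161.0
turn rz -0.475 (j6 alt +-pi) shift now-axes [  36.4 -548.8  -21. ] after-turn [ 283.3 -471.5  -21. ] mm
```

To row units: -0.119 rad / 6.2832 = -0.0189.

```bash
echo '{"increments": [[0, 0, -0.03, 0, 0, -0.0189, 0.015], [0, 0, 0, 0, 0, -0.0189, 0.015], [0, 0, 0, 0, 0, -0.0189, 0.015], [0, 0, 0, 0, 0, -0.0188, 0.015], [0.0202, -0.0337, 0, 0, 0, 0, 0.015], [0.0202, -0.0337, 0, 0, 0, 0, 0.015], [0.0202, -0.0337, 0, 0, 0, 0, 0.015], [0.0202, -0.0337, 0, 0, 0, 0, 0.015], [0.0202, -0.0337, 0, 0, 0, 0, 0.015], [0.0202, -0.0337, 0, 0, 0, 0, 0.015], [0.0202, -0.0337, 0, 0, 0, 0, 0.015], [0.0202, -0.0337, 0, 0, 0, 0, 0.015]]}' | python3 -m creep; echo '{"increments": [[0.0202, -0.0337, 0, 0, 0, 0, 0.015], [0.0202, -0.0337, 0, 0, 0, 0, 0.015], [0.0202, -0.0337, 0, 0, 0, 0, 0.015], [0.0202, -0.0337, 0, 0, 0, 0, 0.015], [0.0202, -0.0337, 0, 0, 0, 0, 0.015], [0.0202, -0.0337, 0, 0, 0, 0, 0.015], [0, 0, 0, 0, 0, 0, 0.015], [0, 0, 0, 0, 0, 0, 0.015], [0, 0, 0, 0, 0, 0, 0.015]]}' | python3 -m creep;python3 to.py .4488 -.2967 .096 8.2
python3 - <<'E'
from meas import *
c=arm.read_camera("side"); cv2.imwrite("pics/side4.png",cv2.resize(c["img"][200:360,220:440],None,fx=3,fy=3)[:,:,::-1])
E
```

```text
t: 13.05
tool_pos: [0.5402, -0.0807, 0.179]
orientation: [-0.225, 3.133, -0.0]
force: [0.4, -0.1, -0.8]
width: 0.0256
grasp_force: 30.0
t: 13.8
tool_pos: [0.4502, -0.2967, 0.1788]
orientation: [-0.224, 3.134, 0.0]
force: [0.2, -0.1, -0.8]
width: 0.0256
grasp_force: 30.0
t 13.8 pos [ 0.4502 -0.2967  0.1788] tilt 0.0151 j6 -2.34 xang -171.8
turn rz -0.001 (j6 alt +-pi) shift now-axes [ 1.4  0.1 82.8] after-turn [ 1.4  0.1 82.8] mm
```

View pics/side4.png

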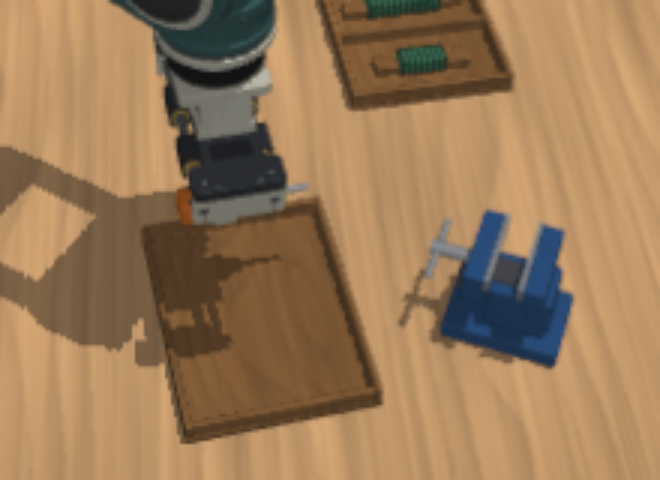

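The screwdriver is held level with its tip toward the vice side. I'll lower it and release.

```bash
echo '{"increments": [[0.001, 0, 0.035, 0, 0, 0, 0.015], [0, 0, 0.03, 0, 0, 0, 0.015], [0, 0, 0.013, 0, 0, 0, 0.015], [0, 0, 0.005, 0, 0, 0, 0.015], [0, 0, 0, 0, 0, 0, 0.015], [0, 0, 0, 0, 0, 0, 0.015], [0, 0, 0, 0, 0, 0, 0.036], [0, 0, 0, 0, 0, 0, 0.036], [0, 0, 0, 0, 0, 0, 0.036]]}' | python3 -m creep; echo '{"increments": [[0, 0, -0.02, 0, 0, 0, 0.036], [0, 0, -0.03, 0, 0, 0, 0.036], [0, 0, -0.03, 0, 0, 0, 0.05], [0, 0, 0, 0, 0, 0, 0.05]]}' | python3 -m creep;  python3 to.py .4295 .1345 .16 17.5
```

```text
t: 14.6
tool_pos: [0.4495, -0.2968, 0.0962]
orientation: [-0.225, 3.133, -0.001]
force: [0.1, -1.2, -0.3]
width: 0.0355
grasp_force: 0.0
t: 14.93
tool_pos: [0.4506, -0.2979, 0.182]
orientation: [-0.224, 3.128, -0.008]
force: [0.1, 0.2, 1.3]
width: 0.0448
grasp_force: 0.0
t 14.9 pos [ 0.4506 -0.2979  0.182 ] tilt 0.4313 j6 -2.35 xang -171.8
turn rz -0.162 (j6 alt +-pi) shift now-axes [-40.7 431.   20. ] after-turn [-109.8  418.8   20. ] mm
```

To row units: -0.081 rad / 6.2832 = -0.0129.

```bash
echo '{"increments": [[0, 0, 0, 0, 0, -0.0129, 0.05], [-0.01, 0.0381, 0, 0, 0, -0.0129, 0.05], [-0.01, 0.0381, 0, 0, 0, 0, 0.05], [-0.01, 0.0381, 0, 0, 0, 0, 0.05], [-0.01, 0.0381, 0, 0, 0, 0, 0.05], [-0.01, 0.0381, 0, 0, 0, 0, 0.05], [-0.01, 0.0381, 0, 0, 0, 0, 0.05], [-0.01, 0.0381, 0, 0, 0, 0, 0.05], [-0.01, 0.0381, 0, 0, 0, 0, 0.05], [-0.01, 0.0381, 0, 0, 0, 0, 0.05], [-0.01, 0.0381, 0.01, 0, 0, 0, 0.05], [-0.01, 0.0381, 0.01, 0, 0, 0, 0.05]]}' | python3 -m creep; echo '{"increments": [[0, 0, 0, 0, 0, 0, 0.05], [0, 0, 0, 0, 0, 0, 0.05]]}' | python3 -m creep;  python3 to.py .4295 .1345 .087 17.5
```

```text
t: 15.93
tool_pos: [0.4311, 0.138, 0.1564]
orientation: [-0.477, 3.103, 0.0]
force: [1.0, -0.5, -0.5]
width: 0.0498
grasp_force: 0.0
t: 16.1
tool_pos: [0.4309, 0.1376, 0.1553]
orientation: [0.484, -3.103, 0.0]
force: [0.5, -1.2, 0.6]
width: 0.0501
grasp_force: 0.0
t 16.1 pos [0.4309 0.1376 0.1553] tilt 0.0441 j6 -1.63 xang -162.3
turn rz 0.004 (j6 alt +-pi) shift now-axes [ 2.2 -2.5 68.3] after-turn [ 2.2 -2.5 68.3] mm
```

Run:
```python
from meas import *
c=arm.read_camera("side"); cv2.imwrite("pics/side5.png",np.hstack([cv2.resize(c["img"][i:i+130,j:j+130],None,fx=3,fy=3) for i,j in((240,240),(100,230))])[:,:,::-1])
```

```text
(no output)
```

View pics/side5.png

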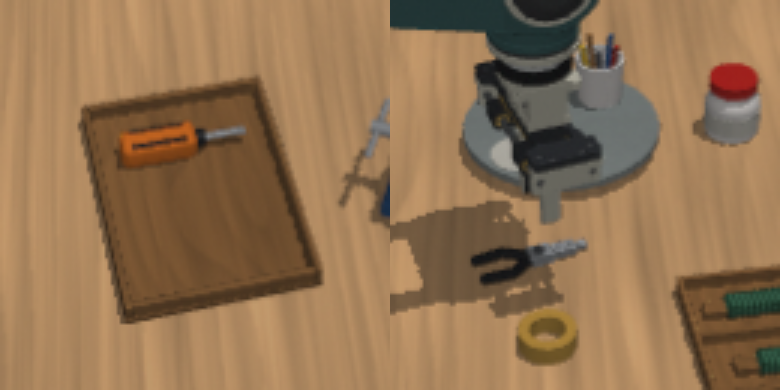

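The screwdriver lies flat in the tray with room left beside it. Now the pliers.

```bash
echo '{"increments": [[0.0022, -0.0025, 0.03, 0, 0, 0, 0.05], [0, 0, 0.023, 0, 0, 0, 0.05], [0, 0, 0.011, 0, 0, 0, 0.05], [0, 0, 0.004, 0, 0, 0, 0.05], [0, 0, 0, 0, 0, 0, 0.05], [0, 0, 0, 0, 0, 0, 0.015], [0, 0, 0, 0, 0, 0, 0.015], [0, 0, 0, 0, 0, 0, 0.015], [0, 0, 0, 0, 0, 0, 0.015], [0, 0, 0, 0, 0, 0, 0.015], [0, 0, 0, 0, 0, 0, 0.015]]}' | python3 -m creep 40; echo '{"increments": [[0, 0, -0.03, 0, 0, 0, 0.015], [0, 0, -0.03, 0, 0, 0, 0.015], [0, 0, -0.03, 0, 0, 0, 0.015], [0, 0, 0, 0, 0, 0, 0.015]]}' | python3 -m creep; python3 to.py .4943 -.3881 .17 8.2
```

```text
t: 17.07
tool_pos: [0.4303, 0.133, 0.0883]
orientation: [-0.478, 3.104, 0.0]
force: [-0.4, 0.5, 4.5]
width: 0.0214
grasp_force: 39.7
t: 17.4
tool_pos: [0.4315, 0.1333, 0.1834]
orientation: [-0.477, 3.098, 0.001]
force: [-0.3, 0.4, 0.4]
width: 0.0213
grasp_force: 39.7
t 17.4 pos [0.4315 0.1333 0.1834] tilt 0.3924 j6 -1.63 xang -162.5
turn rz 0.162 (j6 alt +-pi) shift now-axes [  96.9 -516.1   13. ] after-turn [  12.3 -525.    13. ] mm
```

To row units: 0.081 rad / 6.2832 = 0.0129.

```bash
echo '{"increments": [[0, 0, 0, 0, 0, 0.0129, 0.015], [0.001, -0.0404, 0, 0, 0, 0.0129, 0.015], [0.001, -0.0404, 0, 0, 0, 0, 0.015], [0.001, -0.0404, 0, 0, 0, 0, 0.015], [0.001, -0.0404, 0, 0, 0, 0, 0.015], [0.001, -0.0404, 0, 0, 0, 0, 0.015], [0.001, -0.0404, 0, 0, 0, 0, 0.015], [0.001, -0.0404, 0, 0, 0, 0, 0.015], [0.001, -0.0404, 0, 0, 0, 0, 0.015], [0.001, -0.0404, 0, 0, 0, 0, 0.015], [0.001, -0.0404, 0, 0, 0, 0, 0.015], [0.001, -0.0404, 0, 0, 0, 0, 0.015]]}' | python3 -m creep; echo '{"increments": [[0.001, -0.0404, 0, 0, 0, 0, 0.015], [0.001, -0.0404, 0, 0, 0, 0, 0.015], [0, 0, 0, 0, 0, 0, 0.015], [0, 0, 0, 0, 0, 0, 0.015], [0, 0, 0, 0, 0, 0, 0.015]]}' | python3 -m creep; python3 to.py .4943 -.3881 .0955 8.2
python3 - <<'E'
from meas import *
c=arm.read_camera("side"); cv2.imwrite("pics/side6.png",cv2.resize(c["img"][200:380,220:440],None,fx=3,fy=3)[:,:,::-1])
E
```

```text
t: 18.4
tool_pos: [0.4854, -0.3101, 0.1769]
orientation: [0.224, -3.133, -0.001]
force: [1.4, 0.9, -1.6]
width: 0.0215
grasp_force: 39.7
t: 18.82
tool_pos: [0.4951, -0.388, 0.1767]
orientation: [0.224, -3.133, -0.002]
force: [-0.0, -0.5, -1.9]
width: 0.0215
grasp_force: 39.7
t 18.8 pos [ 0.4951 -0.388   0.1767] tilt 0.0935 j6 -2.42 xang -171.8
turn rz -0.000 (j6 alt +-pi) shift now-axes [ 0.7 -0.1 81.2] after-turn [ 0.7 -0.1 81.2] mm
```

View pics/side6.png

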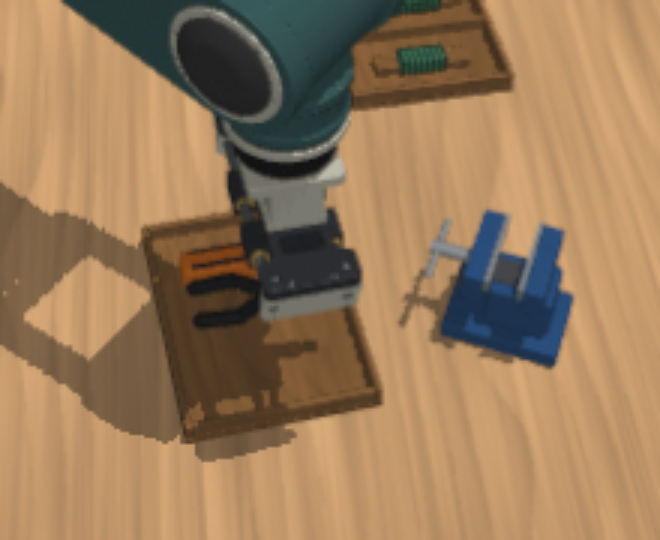

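The pliers hang level, clear of the screwdriver. I'll lower them and release.

```bash
echo '{"increments": [[0.0007, 0, 0.035, 0, 0, 0, 0.015], [0, 0, 0.028, 0, 0, 0, 0.015], [0, 0, 0.013, 0, 0, 0, 0.015], [0, 0, 0.005, 0, 0, 0, 0.015], [0, 0, 0, 0, 0, 0, 0.015], [0, 0, 0, 0, 0, 0, 0.015], [0, 0, 0, 0, 0, 0, 0.034], [0, 0, 0, 0, 0, 0, 0.034], [0, 0, 0, 0, 0, 0, 0.034]]}' | python3 -m creep; echo '{"increments": [[0, 0, -0.02, 0, 0, 0, 0.034], [0, 0, -0.03, 0, 0, 0, 0.034], [0, 0, -0.03, 0, 0, 0, 0.06], [0, 0, 0, 0, 0, 0, 0.085]]}' | python3 -m creep;  python3 to.py .433 0 .17 42
```

```text
t: 19.62
tool_pos: [0.495, -0.3887, 0.0981]
orientation: [-0.225, 3.132, -0.002]
force: [0.3, -0.1, -0.0]
width: 0.0334
grasp_force: 0.0
t: 19.95
tool_pos: [0.496, -0.3896, 0.1839]
orientation: [-0.224, 3.128, -0.009]
force: [0.3, -1.1, 1.6]
width: 0.0431
grasp_force: 0.0
t 19.9 pos [ 0.496  -0.3896  0.1839] tilt 0.4787 j6 -2.42 xang -171.8
turn rz -0.590 (j6 alt +-pi) shift now-axes [  6.8 394.7  11.3] after-turn [-213.9  331.8   11.3] mm
```

Careful with the scale: turns go in shares of 2 pi rad. That gives: 0.1117 rad / 6.2832 = 0.0178.

```bash
echo '{"increments": [[0, 0, 0, 0, 0, 0.0178, 0.085], [0, 0, 0, 0, 0, 0.0178, 0.085], [0, 0, 0, 0, 0, 0.0178, 0.085], [0, 0, 0, 0, 0, 0.0178, 0.085], [0, 0, 0, 0, 0, 0.0178, 0.085], [0, 0, 0, 0, 0, 0.0178, 0.085], [0, 0, 0, 0, 0, 0.0178, 0.085], [0, 0, 0, 0, 0, 0.0178, 0.085]]}' | python3 -m creep
python3 - <<'E'
from meas import *
from to import to
for n in("top","side"):
    c=arm.read_camera(n)
    f=lambda C:(C[:,0]-C[:,2]>85)
    X=blob(c,f,(.432,0),.045,.024); (x,y),rr=cv2.minEnclosingCircle((X*1000).astype(np.float32)); print(n,len(X),X.mean(0),rect(X),x,y,rr)
    X=blob(c,lambda C:(C.min(1)>140)&(C.max(1)-C.min(1)<40),(.41,.292),.06,.027);(x,y),rr=cv2.minEnclosingCircle((X*1000).astype(np.float32)); print("mark",rect(X),X.mean(0)*1000,x,y,rr)
    Q,_=obj(c,(.46,.346),.14,.018,.034); (x,y),rr=cv2.minEnclosingCircle(Q[:,:2].astype(np.float32)); print("car",x,y,rr, Q[:,:2].mean(0))
    if n=="side": cv2.imwrite("pics/side7.png",np.hstack([cv2.resize(c["img"][i:i+130,j:j+130],None,fx=3,fy=3) for i,j in((240,240),(100,230))])[:,:,::-1])
to(.433,0,.17,-43)
E
```

```text
t: 20.62
tool_pos: [0.4947, -0.3885, 0.1773]
orientation: [1.159, 2.919, -0.0]
force: [0.1, 0.2, -0.4]
width: 0.0848
grasp_force: 0.0
top 780 [ 0.4321 -0.0005] [431.4  -0.7  88.4  86.4 -27.8] 431.97320556640625 -0.0016790826339274645 44.941871643066406
mark [411.  292.4  66.4  64.3   1.2] [411.1799 291.7978] 411.34417724609375 291.60205078125 34.00214385986328
car 0.46109822392463684 0.3470727205276489 0.11621490865945816 [0.4551 0.3408]Traceback (most recent call last):
  File "<stdin>", line 6, in <module>
  File "h.py", line 25, in blob
    i=1+np.argmax(s[1:,4]); return X[(l==i).ravel()]
        ~~~~~~~~~^^^^^^^^^
    return _wrapfunc(a, 'argmax', axis=axis, out=out, **kwds)
    return bound(*args, **kwds)
ValueError: attempt to get argmax of an empty sequence
```

Run:
```python
from meas import *
from to import to
for n in("top","side"):
    c=dict(np.load(n+"0.npz"))
    for h in ((.022,) if n=="top" else (.022,)):
      for th in (80,90,100):
        try:
            X=blob(c,lambda C:(C[:,0]-C[:,2]>th),(.432,0),.042,h); print(n,th,len(X),X.mean(0),rect(X))
        except Exception: print(n,th,"none")
c=arm.read_camera("side"); cv2.imwrite("pics/side7.png",np.hstack([cv2.resize(c["img"][i:i+130,j:j+130],None,fx=3,fy=3) for i,j in((240,240),(100,230))])[:,:,::-1])
to(.433,0,.17,-43)
```

```text
top 80 613 [ 0.4336 -0.0003] [435.7   0.2  79.6  71.7  88.6]
top 90 266 [0.4322 0.0001] [433.1   0.3  56.8  54.7  -1.4]
top 100 227 [0.4321 0.    ] [431.9   0.3  54.7  54.3  88.5]
side 80 161 [0.4287 0.0027] [428.5   3.6  65.7  60.6 -11.6]
side 90 115 [0.4326 0.0031] [432.3   3.5  54.5  53.3  -4.1]
side 100 66 [0.4314 0.0015] [432.1   3.1  51.7  51.4 -20.6]
t 20.8 pos [ 0.4947 -0.3885  0.1771] tilt 0.0373 j6 -1.53 xang 137.2
turn rz 0.003 (j6 alt +-pi) shift now-axes [309.4 242.9   6.9] after-turn [310.1 242.    6.9] mm
```

View pics/side7.png

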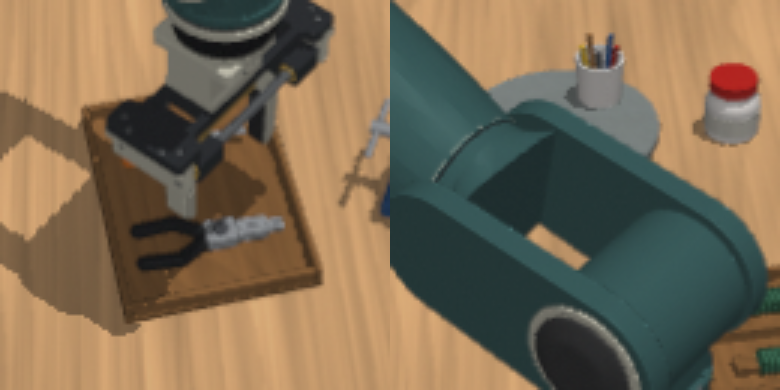

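The pliers lie flat with a clear gap to the screwdriver. On to the tape.

```bash
echo '{"increments": [[0.031, 0.0243, 0, 0, 0, 0, 0.09], [0.031, 0.0243, 0, 0, 0, 0, 0.09], [0.031, 0.0243, 0, 0, 0, 0, 0.09], [0.031, 0.0243, 0, 0, 0, 0, 0.09], [0.031, 0.0243, 0, 0, 0, 0, 0.09], [0.031, 0.0243, 0, 0, 0, 0, 0.09], [0.031, 0.0243, 0, 0, 0, 0, 0.09], [0.031, 0.0243, 0, 0, 0, 0, 0.09], [0.031, 0.0243, 0, 0, 0, 0, 0.09], [0.031, 0.0243, 0.01, 0, 0, 0, 0.09], [0, 0, 0, 0, 0, 0, 0.09], [0, 0, 0, 0, 0, 0, 0.09]]}' | python3 -m creep; echo '{"increments": [[0, 0, 0, 0, 0, 0, 0.09]]}' | python3 -m creep ; python3 to.py .4325 .001 .090 -43
```

```text
t: 21.77
tool_pos: [0.4333, 0.0023, 0.1668]
orientation: [1.14, 2.927, 0.0]
force: [-0.0, 0.1, 0.0]
width: 0.0896
grasp_force: 0.0
t: 21.85
tool_pos: [0.4338, 0.0006, 0.1671]
orientation: [1.146, 2.924, -0.0]
force: [-0.8, -1.2, -0.6]
width: 0.0896
grasp_force: 0.0
t 21.9 pos [0.4338 0.0006 0.1671] tilt 0.0405 j6 -0.88 xang 137.2
turn rz 0.004 (j6 alt +-pi) shift now-axes [ 1.3 -0.6 77.1] after-turn [ 1.3 -0.6 77.1] mm
```

```bash
echo '{"increments": [[0.001, 0, 0.03, 0, 0, 0, 0.09], [0, 0, 0.028, 0, 0, 0, 0.09], [0, 0, 0.014, 0, 0, 0, 0.09], [0, 0, 0.005, 0, 0, 0, 0.09], [0, 0, 0, 0, 0, 0, 0.09], [0, 0, 0, 0, 0, 0, 0.05], [0, 0, 0, 0, 0, 0, 0.05], [0, 0, 0, 0, 0, 0, 0.05], [0, 0, 0, 0, 0, 0, 0.05], [0, 0, 0, 0, 0, 0, 0.05], [0, 0, 0, 0, 0, 0, 0.05]]}' | python3 -m creep 15; echo '{"increments": [[0, 0, -0.03, 0, 0, 0, 0.05], [0, 0, -0.03, 0, 0, 0, 0.05], [0, 0, -0.03, 0, 0, 0, 0.05], [0, 0, -0.03, 0, 0, 0, 0.05], [0, 0, 0, 0, 0, 0, 0.05], [0, 0, 0, 0, 0, 0, 0.05]]}' | python3 -m creep; python3 to.py .4112 .2932 .20 -43; python3 to.py .4112 .2932 .20 -43
```

```text
t: 22.77
tool_pos: [0.4331, 0.0014, 0.0903]
orientation: [1.151, 2.922, 0.0]
force: [-0.3, -0.5, 4.6]
width: 0.0602
grasp_force: 15.0
t: 23.27
tool_pos: [0.4333, 0.0014, 0.2112]
orientation: [1.15, 2.921, 0.001]
force: [0.0, -1.5, -0.6]
width: 0.0602
grasp_force: 15.0
t 23.3 pos [0.4333 0.0014 0.2112] tilt 0.1662 j6 -0.88 xang 137.0
turn rz 0.000 (j6 alt +-pi) shift now-axes [215.1 198.3  11.1] after-turn [215.2 198.3  11.1] mm
t 23.3 pos [0.4333 0.0014 0.2112] tilt 0.1662 j6 -0.88 xang 137.0
turn rz 0.000 (j6 alt +-pi) shift now-axes [215.1 198.3  11.1] after-turn [215.2 198.3  11.1] mm
```

```bash
echo '{"increments": [[0.0269, 0.0248, 0, 0, 0, 0, 0.05], [0.0269, 0.0248, 0, 0, 0, 0, 0.05], [0.0269, 0.0248, 0, 0, 0, 0, 0.05], [0.0269, 0.0248, 0, 0, 0, 0, 0.05], [0.0269, 0.0248, 0, 0, 0, 0, 0.05], [0.0269, 0.0248, 0, 0, 0, 0, 0.05], [0.0269, 0.0248, 0, 0, 0, 0, 0.05], [0.0269, 0.0248, 0, 0, 0, 0, 0.05], [0, 0, 0, 0, 0, 0, 0.05], [0, 0, 0, 0, 0, 0, 0.05], [0, 0, 0, 0, 0, 0, 0.05]]}' | python3 -m creep; echo '{"increments": [[0, 0, 0.03, 0, 0, 0, 0.05], [0, 0, 0.02, 0, 0, 0, 0.05], [0, 0, 0, 0, 0, 0, 0.05], [0, 0, 0, 0, 0, 0, 0.05]]}' | python3 -m creep; python3 to.py .4112 .2932 .119 -43
python3 - <<'E'
from meas import *
c=arm.read_camera("side"); np.savez("side8.npz",**c); cv2.imwrite("pics/side8.png",cv2.resize(c["img"][90:190,220:360],None,fx=5,fy=5)[:,:,::-1])
for n in("top","side"):
    if n=="top": c=arm.read_camera(n)
    print([(d["p"],np.round(d["location"],4)) for d in arm.tip_of("tape",n)[:2]],[(d["p"],np.round(d["location"],4)) for d in arm.tip_of("mark",n)[:2]])
E
```

```text
t: 24.18
tool_pos: [0.4104, 0.2929, 0.2084]
orientation: [-1.15, -2.922, 0.003]
force: [-0.6, 0.2, -0.2]
width: 0.06
grasp_force: 15.0
t: 24.52
tool_pos: [0.4107, 0.2921, 0.1592]
orientation: [-1.153, -2.921, 0.003]
force: [0.2, -0.1, 0.0]
width: 0.0604
grasp_force: 15.0
t 24.5 pos [0.4107 0.2921 0.1592] tilt 0.1122 j6 -0.25 xang 136.9
turn rz -0.001 (j6 alt +-pi) shift now-axes [ 0.4  1.2 40.2] after-turn [ 0.4  1.2 40.2] mm
[(0.36, array([0.4104, 0.2906, 0.0691]))] [(0.91, array([0.4113, 0.2918, 0.023 ]))]
[(0.64, array([0.4069, 0.2892, 0.0691])), (0.23, array([ 0.4811, -0.343 ,  0.0021]))] [(0.89, array([0.4064, 0.2889, 0.025 ]))]
```

View pics/side8.png

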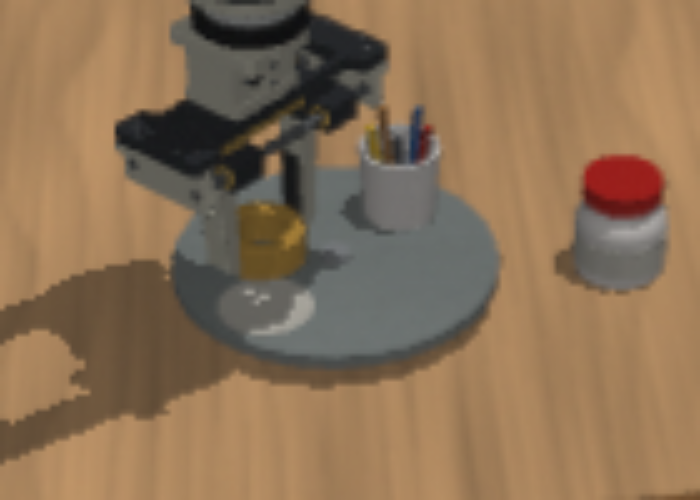

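The tape hangs level above the disc, and both networks agree within about 1 mm. I'll lower it slowly.

```bash
echo '{"increments": [[0.0002, 0.0006, 0.018, 0, 0, 0, 0.05], [0, 0, 0.012, 0, 0, 0, 0.05], [0, 0, 0.006, 0, 0, 0, 0.05], [0, 0, 0.003, 0, 0, 0, 0.05], [0, 0, 0.001, 0, 0, 0, 0.05], [0, 0, 0, 0, 0, 0, 0.05], [0, 0, 0, 0, 0, 0, 0.05], [0, 0, 0, 0, 0, 0, 0.05]]}' | python3 -m creep; python3 to.py .4112 .2928 .1176 -43
```

```text
t: 25.48
tool_pos: [0.4112, 0.294, 0.1203]
orientation: [1.151, 2.923, 0.001]
force: [0.3, -0.5, -1.0]
width: 0.0603
grasp_force: 15.0
t 25.5 pos [0.4112 0.294  0.1203] tilt 0.0419 j6 -0.25 xang 137.0
turn rz 0.000 (j6 alt +-pi) shift now-axes [-0.8 -0.9  2.7] after-turn [-0.8 -0.9  2.7] mm
```

```bash
for i in 1 2; do echo '{"increments": [[0, 0, 0.001, 0, 0, 0, 0.05], [0, 0, 0, 0, 0, 0, 0.05], [0, 0, 0, 0, 0, 0, 0.05]]}' | python3 -m creep | egrep 'pos|force'; done
```

```text
tool_pos: [0.4111, 0.2939, 0.1189]
force: [0.7, -0.2, 0.4]
grasp_force: 15.0
tool_pos: [0.411, 0.2938, 0.1177]
force: [0.1, 0.2, 0.4]
grasp_force: 15.0
```

```bash
echo '{"increments": [[0, 0, 0.0006, 0, 0, 0, 0.05], [0, 0, 0, 0, 0, 0, 0.05], [0, 0, 0, 0, 0, 0, 0.05]]}' | python3 -m creep | egrep 'pos|force'
python3 - <<'E'
from meas import *
for n in("top","side"):
    c=arm.read_camera(n)
    print([(d["p"],np.round(d["location"],4)) for d in arm.tip_of("tape",n)[:2]],[(d["p"],np.round(d["location"],4)) for d in arm.tip_of("mark",n)[:2]])
np.savez("side9.npz",**c); cv2.imwrite("pics/side9.png",cv2.resize(c["img"][90:190,220:360],None,fx=5,fy=5)[:,:,::-1])
E
```

```text
tool_pos: [0.4111, 0.2939, 0.1173]
force: [-0.2, -0.6, 1.9]
grasp_force: 15.0
[(0.55, array([0.4095, 0.2921, 0.025 ]))] [(0.84, array([0.4119, 0.2911, 0.0258]))]
[(0.57, array([0.4049, 0.2931, 0.0297]))] [(0.75, array([0.4062, 0.289 , 0.0238]))]
```

View pics/side9.png

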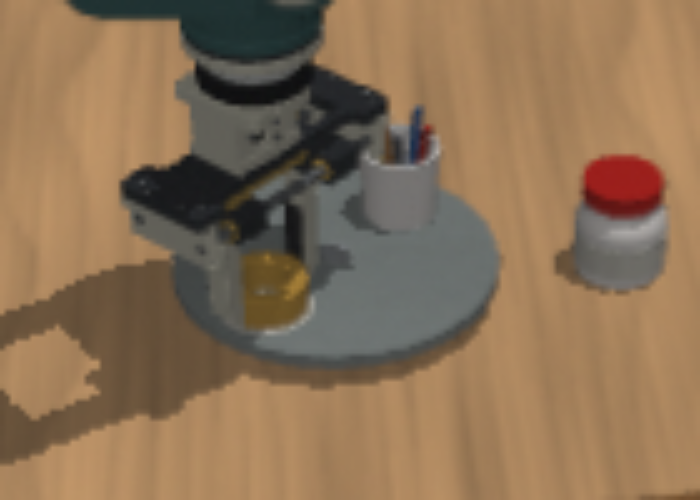

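The tape rests on the disc, but the white rim shows a little more on the near side, so the tape sits about 1–1.5 mm too far in +y. I'll lift it slightly, nudge it back and lower it again.

```bash
echo '{"increments": [[0, 0, -0.003, 0, 0, 0, 0.05], [-0.0013, -0.0006, 0, 0, 0, 0, 0.05], [0, 0, 0, 0, 0, 0, 0.05], [0, 0, 0, 0, 0, 0, 0.05], [0, 0, 0.002, 0, 0, 0, 0.05], [0, 0, 0.001, 0, 0, 0, 0.05], [0, 0, 0, 0, 0, 0, 0.05], [0, 0, 0, 0, 0, 0, 0.05]]}' | python3 -m creep | egrep 'pos|force'
python3 - <<'E'
from meas import *
def rim(c,f):
    v,u=np.mgrid[0:400,0:640]; X=onplane(c,np.c_[u.ravel(),v.ravel()],.027)
    return X[(np.hypot(*(X-[.411,.2925]).T)<.045)&f(c["img"].reshape(-1,3).astype(int))]
for n in("top","side"):
    c=arm.read_camera(n)
    X=rim(c,lambda C:(C.min(1)>140)&(C.max(1)-C.min(1)<40)); print(n,len(X),X.mean(0) if len(X) else 0)
    print([(d["p"],np.round(d["location"],4)) for d in arm.tip_of("tape",n)[:1]])
E
```

```text
tool_pos: [0.4116, 0.2925, 0.1173]
force: [-1.7, -1.9, 4.4]
grasp_force: 15.0
top 28 [0.4325 0.2711]
[(0.59, array([0.4142, 0.2909, 0.0275]))]
side 3 [0.4389 0.2811]
[(0.59, array([0.408 , 0.2917, 0.0286]))]
```

```bash
echo '{"increments": [[0, 0, 0, 0, 0, 0, 0.062], [0, 0, 0, 0, 0, 0, 0.064], [0, 0, 0, 0, 0, 0, 0.067], [0, 0, 0, 0, 0, 0, 0.07], [0, 0, 0, 0, 0, 0, 0.072], [0, 0, 0, 0, 0, 0, 0.072]]}' | python3 -m creep | egrep 'pos|force'; echo '{"increments": [[0, 0, -0.01, 0, 0, 0, 0.072], [0, 0, -0.02, 0, 0, 0, 0.072], [0, 0, -0.03, 0, 0, 0, 0.072], [0, 0, -0.04, 0, 0, 0, 0.072], [0, 0, -0.04, 0, 0, 0, 0.072], [0.02, -0.035, 0, 0, 0, 0, 0.072], [0.02, -0.035, 0, 0, 0, 0, 0.072], [0.02, -0.035, 0, 0, 0, 0, 0.072], [0.02, -0.035, 0, 0, 0, 0, 0.072], [0.02, -0.035, 0, 0, 0, 0, 0.072], [0, 0, 0, 0, 0, 0, 0.072], [0, 0, 0, 0, 0, 0, 0.072]]}' | python3 -m creep
python3 - <<'E'
from meas import *
ims=[]
for n in("top","side"):
    c=arm.read_camera(n)
    try:
        f=lambda C:(C[:,0]-C[:,2]>60); X=blob(c,f,(.411,.2925),.045,.049); print(n,"tape",len(X),X.mean(0),rect(X))
    except Exception: pass
    Q,_=obj(c,(.46,.346),.14,.018,.034); (x,y),rr=cv2.minEnclosingCircle(Q[:,:2].astype(np.float32)); print("car",x,y,rr)
    for q in("tape","mark"): print(q,[(d["p"],np.round(d["location"],4)) for d in arm.tip_of(q,n)[:1]])
    ims.append(cv2.resize(c["img"][190:300,140:290] if n=="top" else c["img"][100:210,240:390],(600,440)) [:,:400])
cv2.imwrite("pics/fin.png",np.hstack(ims)[:,:,::-1])
E
```

```text
tool_pos: [0.4116, 0.2925, 0.1171]
force: [-0.7, -0.2, 1.0]
grasp_force: 0.0
t: 28.9
tool_pos: [0.218, 0.2324, 0.2588]
orientation: [1.148, 2.922, 0.007]
force: [-0.0, 0.4, 0.0]
width: 0.0722
grasp_force: 0.0
top tape 302 [0.4115 0.2923] [411.3 292.4  57.9  55.8   1.3]
car 0.4610074758529663 0.34665918350219727 0.11602618545293808
tape [(0.63, array([0.4122, 0.2907, 0.0274]))]
mark [(0.61, array([0.4103, 0.2912, 0.0255]))]
side tape 173 [0.4123 0.2863] [410.8 285.8  69.1  57.5  86.2]
car 0.45964908599853516 0.34288159012794495 0.12073851376771927
tape []
mark [(0.78, array([0.4059, 0.2887, 0.0253]))]
```

View pics/fin.png

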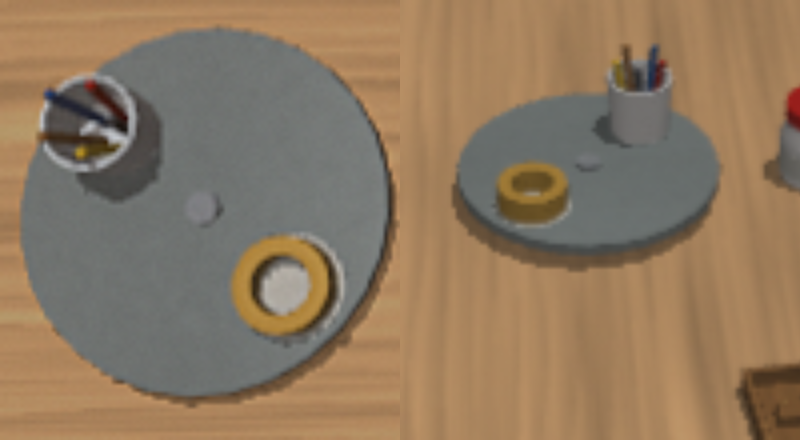

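Both views show the tape flat and centred on the disc: tape at (411.3, 292.4) mm against the mark at (411.2, 291.7) mm. The pot and cap haven't moved, so I'm handing in.

```bash
python3 -c "
from plant import arm; print(arm.hand_in())"
```

```text
the job is handed in; nothing more can be done
None
```

I handed the job in at about 29 s: one bobbin flat in each bay, the screwdriver and pliers flat and apart in the tool tray, the tape within about 1 mm of the disc's centre with the carousel not turned, and the jar and vice untouched; no verdict was shown.

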